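# Tension the bottle roller's drive

## Robot

A 6-joint arm with a two-finger parallel gripper is mounted at the origin on the work surface. World frame = base frame: x ahead of the robot, y to its left, z up, the work surface at z = 0. Lengths are in m, angles in rad, forces in N, time in s.
With the tool pointing down it reaches from about 0.35 to 0.975 m from the base axis. Payload 4.9 kg.
Tool frame: the origin (TCP) lies at the very end of the fingers, on their centre line; the grasp point (between the pads) lies 19 mm behind it; z points along the fingers, y is the line along which they close (so a half turn about z gives the same grasp; the last joint's range is limited). The gripper opens to 85 mm and grips with 20 to 120 N. Pads are 22 mm wide; open, the fingers measure 114 mm over their backs; the gripper's body (76 mm by 85 mm) begins 54 mm behind the grasp point. The pads swing forward as they close: fully open they stand 13 mm farther back than shut.
Start: joints at [-0.119, 0.053, 1.613, -0, 1.476, -0.119], TCP at [0.625, 0, 0.231] pointing down, gripper open.
Joint ranges: [-3.01, 3.01], [-1.01, 2.22], [0.06, 2.58], [-1.02, 4.17], [0.09, 2.62], [-3.14, 3.14]. Speed limits (rad/s): [2.57, 2.57, 3.14, 3.14, 3.14, 3.14].

## Interface

Orientations are given as a rotation vector (axis times angle).
In Python, from station import ctrl, imaging gives the robot as it stands.
- The arm moves only by the tool play_rows, never from a script. Its argument "series" is a list of rows, each a list of 3 entries, a list of its own where there are three numbers: the opening, from 0 (shut) to 1 (fully open), then the shift along the tool's x, y, z each as a share of 0.05 m, from -1 to 1, then the turn, a rotation vector about the tool's x, y, z each as a share of 8 degrees, from -1 to 1. In form: [[grip, [dx, dy, dz], [ax, ay, az]], ...]. A call has 1 to 8 rows; each row shifts and turns the commanded pose from where the row before left it, along the tool's axes as they then stand; what a row does not reach is not made up. A row lasts 1/8 s, in which the tool goes at most 62.5 mm and 10.7 degrees, less where a joint would pass 70% of its speed; a pose out of reach is approached as far as the arm can. A call with a number of a shift or a turn outside -1 to 1 is refused whole. A call with a gripper value outside its range is refused whole. The fingers move at their own pace and stop on an object; "force" is the grip in N (left out, the last holds). Time passes only in rows, so rows that do not move let the fingers close. It gives the time, the measured TCP pose, the force, the opening and the grip force at its end, in the units of the state.
- ctrl.get_obs(): the state, without advancing time (a new reading comes with each control period).
- imaging.get_image(name): name is "scene" or "side" or "wrist"; returns a dict with "color" (480x640x3 uint8, blue, green, red), "fx", "fy", "cx", "cy" (pixels), "extrinsics" (4x4, takes a point from world to camera coordinates); the wrist camera has in their place "hand_eye" (4x4, takes a point from camera to tool coordinates, whose origin is the TCP and whose axes are the flange's). Camera axes: x right, y down, z forward; pixel columns grow to the right and rows downward; lengths in m; the calibration is good to about 2 mm. A picture is of the moment at which its call begins: read the wrist's pose just before it. There is no depth.
- ctrl.finish_job(): hands the job in; it is judged then, once.
The state is a dict: "t": time; "q": joint angles; "dq": joint speeds; "effort": joint torques, N m; "tool_pos": TCP position; "tool_rot": TCP orientation; "contact_force": force on the tool from outside, world axes, zero at the start; "wrist_torque": the same for the moment, N m; "opening": finger opening in m; "grip_force": force on a finger pad.
Only numpy, scipy, OpenCV 4.12 (cv2) and the standard library are available. Lean on these libraries where they do the work, as an engineer would, in place of code of your own. Each camera call takes 0.05 s, during which the arm holds its last target. There are 200 camera calls.

## Task

The bottle roller's drive is slack. Pull the red-handled locking rod up out of its socket beside the blue star wheel and put it in the grey tool pot without knocking the pot over, then push the star wheel's pegs round clockwise (seen from above) until all the slack is gone and the wheel is firm: about 17 N of push at a peg, and do not overwind it. Leave the wheel tensioned, the rod in the pot, and the bottle on the rollers and the beaker undisturbed.

Things in the scene. Friction and masses are not known exactly. Their poses are not given: they have to be found in the camera images.
- wheel_hub (a point): Blue star wheel: four arms at right angles, 146 mm across, on a vertical axis. Point on the axis, 150 mm above the table, 3 mm over the hub; z up, x and y along arms, turning with the wheel. At each arm's end, 62 mm from the axis, stands an upright black peg 18 mm in diameter, from 12 mm below to 30 mm above this height. Arm tops are 12 mm, undersides 24 mm below it. It stays where left
- tension_wheel (a joint): star wheel's angle (rad), grows when wound clockwise seen from above. First 0.5 to 4.7 rad of unknown slack: a steady 0.6 Nm drag (10 N of push at a peg). Then resistance grows by 0.3 Nm per rad. Right tension: winding on takes 0.85 to 1.15 Nm, best 1.0 (about 17 N at a peg), 1.4 rad past the slack. Past 1.25 Nm (20 N) the drive is damaged. If a little tight, wind it back
- carriage: the idler's carriage, hidden inside the gearbox, moved 5 mm per rad by the wheel along the gearbox's y axis. It carries a spring idler (12 N/mm) that presses on the drive drum, also hidden; the press is the drive's tension: 50 to 110 N is right, best 70 to 90 N
- gearbox: white gearbox of the bottle roller, 200 x 200 mm, top 90 mm above the table, fixed. Origin at the centre of its underside, under the wheel's axis; z up, the roller bed with two black rollers joins its +y side (190 x 300 mm, 100 mm high). Wheel: a slow push at a peg jerks a little, so the force on a tool peaks 1 to 1.5 N above the steady value
- rod_center (a point): locking rod, upright in its socket on the gearbox between two arms of the wheel, which it blocks. 160 mm long, about 0.15 kg: steel shank 14 mm in diameter; top 48 mm a red grip 24 mm in diameter. Point on its axis half-way up (170 mm above the table at the start), z towards the grip; grip's middle 56 mm above it. Raise it 90 mm to clear the pegs
- socket_mouth (a point): mouth of the rod's socket on the gearbox, 48 mm from the wheel's axis; the socket is a dark 34 mm square block 28 mm high with a bore 28 mm deep, its mouth 118 mm above the table
- pot_rim (a point): centre of the mouth of the grey plastic tool pot, 100 mm above the table: round, 90 mm across the rim, 4 mm wall, empty, 0.7 kg, loose
- pot: the same grey tool pot; origin at the centre of its underside, z up
- rolling_bottle: bystander: clear bottle with blue cap lying on the gearbox's two black rollers, 164 mm long, 70 mm in diameter; origin on its axis, y along it
- beaker: bystander: clear beaker, 80 mm across, 90 mm high; origin at its underside
Things that resemble listed ones, but are neither listed nor needed, are in the scene too. What is shaped like the part that bears rod_center but green or purple is not meant.

How it is judged:
By the outcome, as a careful person would: the job done as asked, in the order asked, and still so for the second after the job is handed in, with the robot touching nothing.
It also fails if it takes over 72 s, if anything falls off the work surface, if the arm or the gripper's body presses on something with over 40 N, if the wrist force passes 120 N, or if a joint passes its speed limit or range.

## Working session

There is one attempt and no reset: what is moved stays moved. The work goes in short steps, Python scripts to look and compute and a tool call to move; the robot and the scene stay as the last step left them, time stands still between calls to the robot, and variables do not carry over. Pictures are saved under pics/ and viewed, at most 10 in all, crops included, and the job is handed in when it is done.

Besides the shell and the picture viewer there is one more tool, called after "Request:" as name(argument=value, ...) on one line, values as JSON. play_rows: Moves the arm, as the interface text tells. Shift numbers are shares of 0.05 m and turn numbers shares of 8 degrees, none past 1 either way. Its arguments: {"type":"object","properties":{"series":{"type":"array"},"force":{"type":"number"}},"required":["series"]}

```bash
mkdir -p pics
cat > h.py <<'E'
import numpy as np,cv2
from scipy.spatial.transform import Rotation as R
from station import ctrl,imaging
def shot(n,save=None):
    o=ctrl.get_obs(); im=imaging.get_image(n)
    if save: cv2.imwrite('pics/'+save,im['color'])
    K=(im['fx'],im['fy'],im['cx'],im['cy'])
    if n=='wrist':
        T=np.eye(4);T[:3,:3]=R.from_rotvec(o['tool_rot']).as_matrix();T[:3,3]=o['tool_pos']
        C=T@np.array(im['hand_eye'])
    else: C=np.linalg.inv(im['extrinsics'])
    return im['color'],K,C
def ray(K,C,u,v):
    d=C[:3,:3]@np.array([(u-K[2])/K[0],(v-K[3])/K[1],1]); return C[:3,3],d/np.linalg.norm(d)
def onz(K,C,u,v,z):
    o,d=ray(K,C,u,v); return o+d*(z-o[2])/d[2]
def proj(K,C,p):
    q=np.linalg.inv(C)@np.append(p,1); return (K[0]*q[0]/q[2]+K[2],K[1]*q[1]/q[2]+K[3])
E
python3 - <<'E'
from h import *
ims=[]
for n in('scene','side'):
    c,K,C=shot(n,n+'0.png'); print(n,K,C.round(3).tolist())
o=ctrl.get_obs();print(o)
E
```

```text
scene (561.0288389483715, 561.0288389483715, 331.7151963347609, 236.6172031929609) [[0.754, 0.496, -0.431, 0.908], [0.657, -0.584, 0.477, -0.478], [-0.015, -0.643, -0.766, 0.876], [0.0, 0.0, 0.0, 1.0]]
side (550.8399000338314, 550.8399000338314, 324.7203345831331, 243.6806030191715) [[0.993, -0.087, 0.083, 0.367], [-0.12, -0.712, 0.691, -0.802], [-0.001, -0.696, -0.718, 0.937], [0.0, 0.0, 0.0, 1.0]]
{'t': 0.1, 'q': array([-1.18990567e-01,  5.33010039e-02,  1.61415144e+00, -2.47852815e-05,
        1.47600104e+00, -1.19020223e-01]), 'dq': array([ 2.33563364e-03, -7.38648094e-04, -1.41174055e-03,  6.40304656e-05,
       -8.55624497e-04, -1.21363558e-03]), 'effort': array([ 6.14647306e-04, -3.94903493e+01, -3.71363103e+01, -4.52310599e-05,
        3.99340541e-03, -4.17574097e-05]), 'tool_pos': array([6.24437664e-01, 6.65962646e-05, 2.30182792e-01]), 'tool_rot': array([-2.22038202e+00, -2.22045313e+00,  1.83647692e-03]), 'contact_force': array([0.05828673, 0.29232128, 0.14096003]), 'wrist_torque': array([-0.03279064,  0.00453423,  0.04194694]), 'grip_force': 0.0, 'opening': 0.08534694072109894}
```

View pics/scene0.png

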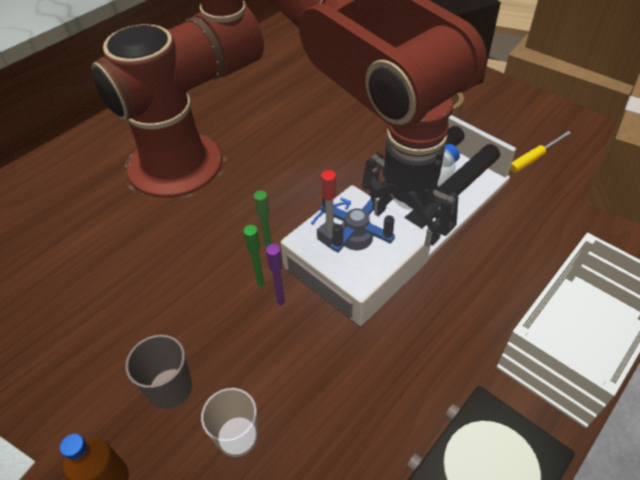

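View pics/side0.png

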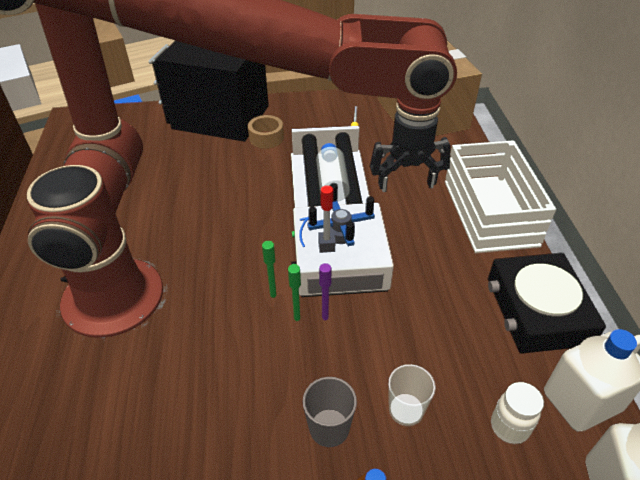

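The scene view shows these rod candidates: red grip (329,185), green (262,200) and (251,232), purple (274,250). I choose the red one, which stands in the socket on the gearbox. In the side view the red grip is at (327,197). The grey pot is at scene (158,360) and side (330,405), with the clear beaker next to it at scene (230,415). The hub is at scene (357,216) and side (342,216).

```bash
cat >> h.py <<'E'
def tri(rs):
    A=sum(np.eye(3)-np.outer(d,d) for o,d in rs); b=sum((np.eye(3)-np.outer(d,d))@o for o,d in rs)
    return np.linalg.solve(A,b)
def blobs(c,m,roi,amin=15):
    x0,y0,x1,y1=roi; k=np.zeros_like(m);k[y0:y1,x0:x1]=m[y0:y1,x0:x1]
    n,l,s,ce=cv2.connectedComponentsWithStats(k.astype(np.uint8))
    return [(s[i].tolist(),ce[i].round(1).tolist()) for i in range(1,n) if s[i][4]>=amin]
def red(c):
    h=cv2.cvtColor(c,cv2.COLOR_BGR2HSV).astype(int); return ((h[...,0]<6)|(h[...,0]>174))&(h[...,1]>190)&(h[...,2]>140)
E
python3 - <<'E'
from h import *
P={}
for n,roi in(('scene',(300,160,350,240)),('side',(305,175,345,225))):
    c,K,C=shot(n); b=blobs(c,red(c),roi); print(n,b); P[n]=(c,K,C,max(b,key=lambda t:t[0][4])[1])
print('grip',tri([ray(K,C,*p) for c,K,C,p in P.values()]))
ck,K1,C1,_=P['scene'];_,K2,C2,_=P['side']
print('hub',tri([ray(K1,C1,357,215),ray(K2,C2,342,215)]))
print('hub', onz(K1,C1,357,215,.147), onz(K2,C2,342,215,.147))
# rims
for (n,u,v,z) in (('scene',158,358,.1),('side',330,400,.1),('scene',230,410,.09),('side',411,387,.09)):
    _,K,C,_=P[n]; print(n,onz(K,C,u,v,z))
for n,roi in(('scene',(90,310,280,470)),('scene',(270,150,460,320)),('side',(270,120,450,300)),('side',(280,350,460,470))):
    pass
a=cv2.resize(P['scene'][0][160:320,270:440],None,fx=3.5,fy=3.5,interpolation=2)[:560]
b=cv2.resize(P['scene'][0][320:470,110:270],None,fx=1.25,fy=1.25)
o=np.zeros((560,800,3),np.uint8);o[:a.shape[0],:a.shape[1]]=a;o[:b.shape[0],600:800]=b
b=cv2.resize(P['side'][0][360:460,290:450],None,fx=1.25,fy=1.25);o[300:300+b.shape[0],600:800]=b
cv2.imwrite('pics/c1.png',o)
E
```

```text
scene [([322, 171, 13, 9, 93], [328.1, 174.6])]
side [([321, 186, 12, 8, 74], [326.6, 189.8])]
grip [0.46707951 0.00500844 0.2499382 ]
hub [0.5032953  0.03672844 0.15154016]
hub [0.49914427 0.0426331  0.147     ] [0.50456325 0.03835652 0.147     ]
scene [ 0.42790819 -0.35047895  0.1       ]
side [ 0.42906482 -0.35550063  0.1       ]
scene [ 0.56943023 -0.33242586  0.09      ]
side [ 0.57041475 -0.34278927  0.09      ]
```

View pics/c1.png

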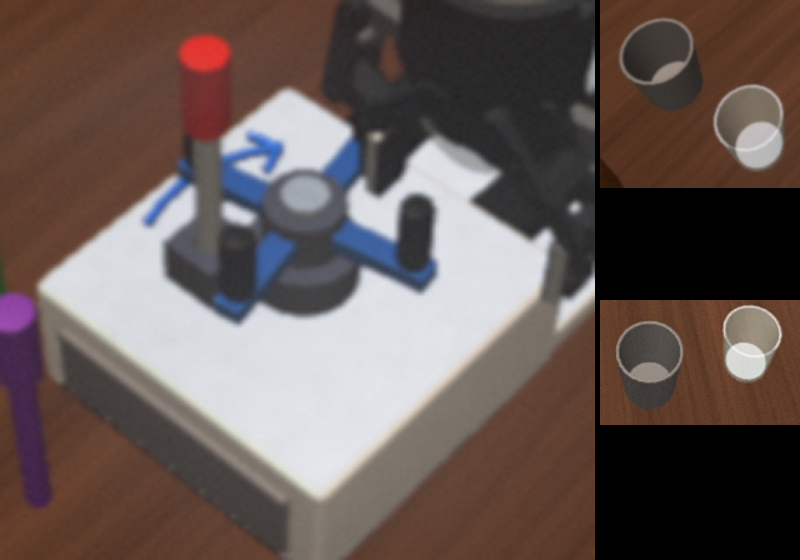

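Red is confirmed: it is the rod seated in the dark socket beside the blue wheel. I'll rise, move over it and take a close look. In the same step I'll locate the pegs and the decoy rods.

Request:
play_rows(series=[[1,[0,0,-0.8],[0,0,0]],[1,[0.02,-0.4,-0.8],[0,0,0]],[1,[0.02,-0.7,0],[0,0,0]],[1,[0.02,-0.7,0],[0,0,0]],[1,[0.02,-0.7,0],[0,0,0]],[1,[0.02,-0.66,0],[0,0,0]],[1,[0,0,0],[0,0,0]],[1,[0,0,0],[0,0,0]]])

```text
t: 1.2
tool_pos: [0.4673, 0.005, 0.3114]
tool_rot: [2.221, 2.221, 0.001]
contact_force: [-0.5, -0.2, 0.1]
opening: 0.0853
grip_force: 0.0
```

Run:
```python
from h import *
c,K1,C1=shot('scene');d,K2,C2=shot('side')
for a,b in(((262,195),(269,244)),((251,230),(294,268)),((274,250),(325,268))): print(tri([ray(K1,C1,*a),ray(K2,C2,*b)]).round(3))
for p in((337.7,226),(388.6,217)): print('peg',onz(K1,C1,*p,.18).round(4))
c,K,C=shot('wrist','w1.png'); print(ctrl.get_obs()['tool_pos'],blobs(c,red(c),(0,0,640,480)))
print('grip proj',proj(K,C,[.467,.005,.25]),'hub',proj(K,C,[.503,.039,.147]))
```

```text
[ 0.348 -0.04   0.16 ]
[ 0.392 -0.109  0.159]
[ 0.45  -0.113  0.156]
peg [ 0.5089 -0.0203  0.18  ]
peg [0.5606 0.0496 0.18  ]
[0.46756165 0.00493232 0.3110935 ] [([302, 242, 39, 38, 1115], [320.8, 260.5])]
grip proj (np.float64(318.61803407936065), np.float64(264.94753554773047)) hub (np.float64(361.6731084675026), np.float64(185.7485797467933))
```

View pics/w1.png

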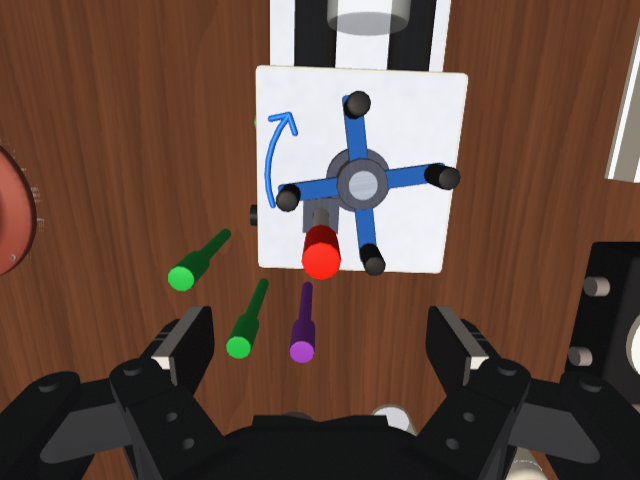

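The wrist view shows the grip top at (321,260), centred under the fingers to within about 1 mm. The pegs are at (358,103), (447,177), (374,259) and (288,198), and the hub at (363,184). I'll descend and grip.

Request:
play_rows(series=[[1,[0,0,0.7],[0,0,0]],[1,[0,0,0.7],[0,0,0]],[1,[0,0,0.68],[0,0,0]],[1,[0,0,0],[0,0,0]],[0,[0,0,0],[0,0,0]],[0,[0,0,0],[0,0,0]],[0,[0,0,0],[0,0,0]],[0,[0,0,0],[0,0,0]]], force=60)

```text
t: 2.35
tool_pos: [0.4677, 0.0049, 0.2087]
tool_rot: [2.22, 2.22, 0.002]
contact_force: [0.7, 0.2, 3.2]
opening: 0.0224
grip_force: 58.5
```

Run:
```python
from h import *
c,K1,C1=shot('wrist')
# rebuild pose of w1
T=np.eye(4);T[:3,:3]=R.from_rotvec([2.221,2.221,.001]).as_matrix();T[:3,3]=[.46756,.00493,.3111]
C=T@np.array(imaging.get_image('wrist')['hand_eye'])
for p in((358,103),(447,177),(374,259),(288,198)):print(onz(K1,C,*p,.18).round(4))
print('hub',onz(K1,C,363,184,.147).round(4)); print('rod',onz(K1,C,321,260,.25).round(4)); print(ctrl.get_obs())
```

```text
[0.4947 0.1013 0.18  ]
[0.5628 0.0497 0.18  ]
[ 0.5111 -0.0149  0.18  ]
[0.4437 0.0339 0.18  ]
hub [0.5042 0.0405 0.147 ]
rod [0.4685 0.0082 0.25  ]
{'t': 2.45, 'q': array([-1.48882090e-01, -3.26564121e-01,  1.99336716e+00,  1.44834750e-05,
        1.47242334e+00, -1.48862286e-01]), 'dq': array([-4.42616438e-04,  5.11248189e-04,  2.53377720e-05, -2.65596691e-03,
        1.32358863e-03, -1.79320171e-04]), 'effort': array([-1.45635332e-02, -2.08191150e+01, -3.43016124e+01, -2.23698362e-02,
        1.15982455e-02, -1.17149470e-04]), 'tool_pos': array([0.46769216, 0.00488403, 0.20864173]), 'tool_rot': array([2.22012497, 2.22007789, 0.00222624]), 'contact_force': array([-0.34207377, -0.82728029,  3.80962256]), 'wrist_torque': array([ 0.04077498, -0.04694794, -0.05291198]), 'grip_force': 58.53420317173004, 'opening': 0.022666399224460097}
```

Request:
play_rows(series=[[0,[0,0,-0.2],[0,0,0]],[0,[0,0,-0.4],[0,0,0]],[0,[0,0,-0.6],[0,0,0]],[0,[0,0,-0.6],[0,0,0]],[0,[0,0,-0.6],[0,0,0]],[0,[0,0,0],[0,0,0]]])

```text
t: 3.2
tool_pos: [0.4677, 0.0049, 0.3312]
tool_rot: [2.219, 2.219, 0.004]
contact_force: [-0.7, 1.4, -1.5]
opening: 0.0226
grip_force: 59.3
```

Run:
```python
from h import *
c,K,C=shot('side');c2,K2,C2=shot('scene')
a=np.hstack([c[60:440:1,200:460],c2[60:440,100:480]]);cv2.imwrite('pics/l.png',a)
```

```text
(no output)
```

View pics/l.png

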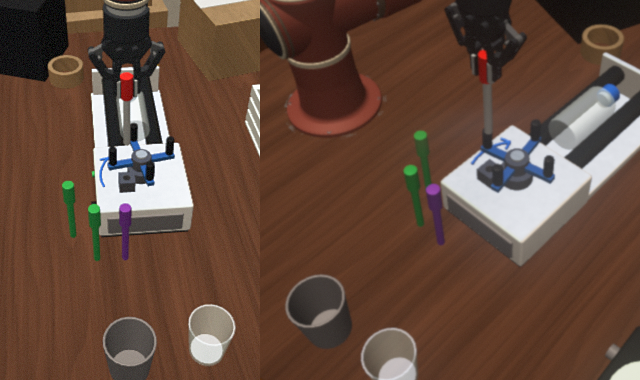

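The rod is out and held upright; its tip is clear of the pegs and the decoys. I'll carry it to the pot.

Request:
play_rows(series=[[0,[-0.6,-0.1,0],[0,0,0]],[0,[-0.97,-0.1,0],[0,0,0]],[0,[-0.97,-0.1,0],[0,0,0]],[0,[-0.97,-0.1,0],[0,0,0]],[0,[-0.97,-0.1,0],[0,0,0]],[0,[-0.97,-0.1,0],[0,0,0]],[0,[-0.97,-0.1,0],[0,0,0]],[0,[-0.76,-0.1,0],[0,0,0]]])

```text
t: 4.3
tool_pos: [0.4257, -0.3551, 0.3246]
tool_rot: [-2.219, -2.217, -0.0]
contact_force: [0.9, 0.3, -1.4]
opening: 0.0223
grip_force: 59.3
```

Request:
play_rows(series=[[0,[0,0,0],[0,0,0]],[0,[0,0,0],[0,0,0]]])

```text
t: 4.55
tool_pos: [0.4266, -0.3531, 0.3256]
tool_rot: [-2.219, -2.219, -0.001]
contact_force: [0.1, 0.2, -1.6]
opening: 0.0227
grip_force: 59.2
```

Run:
```python
from h import *
c,K,C=shot('side');c2,K2,C2=shot('scene');w,K3,C3=shot('wrist');print(ctrl.get_obs()['tool_pos'])
a=np.zeros((600,800,3),np.uint8);a[:200,:200]=c[270:470,220:420];a[:200,220:420]=c2[250:450,80:280];a[220:580,:480]=cv2.resize(w,(480,360))
cv2.imwrite('pics/p.png',a)
```

```text
[ 0.42717105 -0.35281702  0.32698507]
```

View pics/p.png

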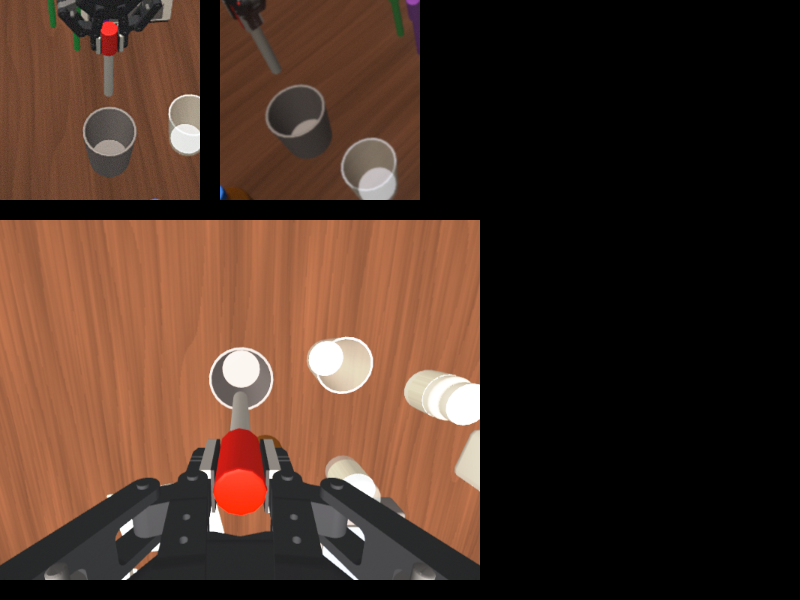

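The rod hangs plumb. In the wrist image the pot rim's centre is at about (321,211), and both fixed views put the tip over the pot. I'll compute the offset.

Run:
```python
from h import *
c,K,C=shot('wrist');o=ctrl.get_obs();print(o['tool_pos'],onz(K,C,321,211,.1))
r=R.from_rotvec(o['tool_rot']).as_matrix();print(r.round(3))
```

```text
[ 0.42723049 -0.3529208   0.32721825] [ 0.42856198 -0.35258027  0.1       ]
[[-0.001  1.    -0.   ]
 [ 1.     0.001  0.   ]
 [ 0.    -0.    -1.   ]]
```

Request:
play_rows(series=[[0,[0,0.02,0.7],[0,0,0]],[0,[0,0,0.7],[0,0,0]],[0,[0,0,0.7],[0,0,0]],[0,[0,0,0.7],[0,0,0]],[0,[0,0,0.6],[0,0,0]],[0,[0,0,0.3],[0,0,0]],[0,[0,0,0.15],[0,0,0]],[0,[0,0,0],[0,0,0]]])

```text
t: 5.75
tool_pos: [0.4283, -0.3541, 0.1354]
tool_rot: [2.221, 2.221, -0.0]
contact_force: [-0.3, -0.2, -0.8]
opening: 0.0227
grip_force: 59.3
```

Request:
play_rows(series=[[0,[0,0,0.05],[0,0,0]],[0,[0,0,0],[0,0,0]]])

```text
t: 6.0
tool_pos: [0.4283, -0.3544, 0.1331]
tool_rot: [2.22, 2.22, -0.0]
contact_force: [0.3, -0.1, -1.3]
opening: 0.0228
grip_force: 59.3
```

Request:
play_rows(series=[[0,[0,0,0.08],[0,0,0]],[0,[0,0,0.04],[0,0,0]],[0,[0,0,0],[0,0,0]],[0.45,[0,0,0],[0,0,0]],[0.6,[0,0,0],[0,0,0]],[0.9,[0,0,0],[0,0,0]],[0.9,[0,0,0],[0,0,0]],[0.9,[0,0,0],[0,0,0]]])

```text
t: 7.0
tool_pos: [0.428, -0.354, 0.1264]
tool_rot: [2.221, 2.221, -0.0]
contact_force: [-0.0, -0.5, 0.1]
opening: 0.0768
grip_force: 0.0
```

Request:
play_rows(series=[[0.9,[0,0,-0.3],[0,0,0]],[0.9,[0,0,-0.7],[0,0,0]],[0.9,[0,0,-0.8],[0,0,0]],[0.9,[0,0,-0.9],[0,0,0]],[0,[0,0,-0.6],[0,0,0]],[0,[0,0,0],[0,0,0]],[0,[0,0,0],[0,0,0]]])

```text
t: 7.88
tool_pos: [0.4277, -0.3537, 0.2905]
tool_rot: [-2.221, -2.221, -0.0]
contact_force: [0.1, 0.5, 0.4]
opening: 0.0224
grip_force: 0.0
```

Run:
```python
from h import *
c,K,C=shot('side');c2,K2,C2=shot('scene')
a=np.hstack([c[200:470,200:460],c2[200:470,60:440]]);cv2.imwrite('pics/pot.png',a);o=ctrl.get_obs();print(o['tool_pos'],o['contact_force'])
```

```text
[ 0.4274074  -0.35338363  0.28929207] [-0.70419354  0.91694621 -0.0182922 ]
```

View pics/pot.png

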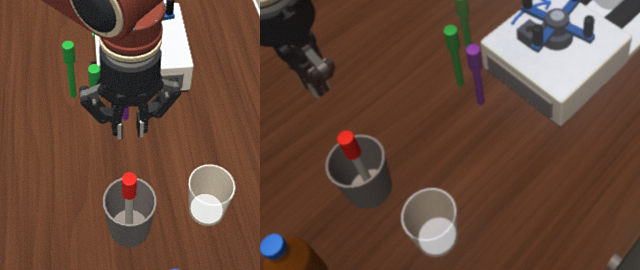

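The rod leans in the upright pot, with its grip at scene crop (347,145), and the beaker hasn't moved. Next I'll go over the gap before the peg at 277° and turn the tool so that its x axis lies along the clockwise tangent.

Request:
play_rows(series=[[0,[0.89,0.31,0],[0,0,0]],[0,[0.89,0.31,0],[0,0,0]],[0,[0.89,0.31,0],[0,0,0]],[0,[0.89,0.31,0],[0,0,0]],[0,[0.89,0.31,0],[0,0,0]],[0,[0.89,0.31,0],[0,0,0]],[0,[0.89,0.31,0],[0,0,0]],[0,[0.89,0.31,0],[0,0,0]]])

```text
t: 8.98
tool_pos: [0.5516, 0.0036, 0.2895]
tool_rot: [-2.22, -2.22, 0.003]
contact_force: [-0.6, -0.4, 0.7]
opening: 0.0001
grip_force: 0.0
```

Request:
play_rows(series=[[0,[0,0,0],[0,0,-1]],[0,[0,0,0],[0,0,-1]],[0,[0,0,0],[0,0,-1]],[0,[0,0,0],[0,0,-1]],[0,[0,0,0],[0,0,-1]],[0,[0,0,0],[0,0,-1]],[0,[0,0,0],[0,0,-1]],[0,[0,0,0],[0,0,-1]]])

```text
t: 9.98
tool_pos: [0.5513, 0.0021, 0.2893]
tool_rot: [-0.699, -3.06, 0.001]
contact_force: [-0.9, 0.0, -1.0]
opening: -0.0001
grip_force: 0.0
```

Request:
play_rows(series=[[0,[0,0,0],[0,0,-1]],[0,[0,0,0],[0,0,-1]],[0,[0,0,0],[0,0,-1]],[0,[0,0,0],[0,0,-1]],[0,[0,0,0],[0,0,-1]],[0,[0,0,0],[0,0,-1]],[0,[0,0,0],[0,0,-1]],[0,[0,0,0],[0,0,-1]]])

```text
t: 10.98
tool_pos: [0.5513, 0.0021, 0.2893]
tool_rot: [1.029, -2.965, -0.002]
contact_force: [0.1, -0.9, -0.6]
opening: -0.0003
grip_force: 0.0
```

Request:
play_rows(series=[[0,[0,0,0],[0,0,-1]],[0,[0,0,0],[0,0,-0.75]],[0,[0,0,0],[0,0,0]],[0,[0,0,0],[0,0,0]]])

```text
t: 11.48
tool_pos: [0.5516, 0.002, 0.2903]
tool_rot: [1.375, -2.823, -0.001]
contact_force: [0.8, 0.2, 0.0]
opening: -0.0001
grip_force: 0.0
```

```bash
cat >> h.py <<'E'
W=np.array([.503,.042])
def rep(th=None):
    o=ctrl.get_obs();p=o['tool_pos'];r=R.from_rotvec(o['tool_rot']).as_matrix();d=p[:2]-W
    t=np.degrees(np.arctan2(d[1],d[0]))%360
    f=o['contact_force'];phi=np.degrees(np.arctan2(r[0,0],r[1,0]))
    # shift (tool axes) to circle point at radius .062, angle th
    print('t',round(o['t'],2),'pos',p.round(4),'rad',np.hypot(*d).round(4),'theta',t.round(1),'phi+theta-180',((phi+t)%360-180).round(1),'q6',o['q'][5].round(2),'f',f.round(1),'Mz(on tool)',(d[0]*f[1]-d[1]*f[0]).round(2),'tool f',(r.T@f).round(1))
    if th is not None:
        tgt=np.append(W+.062*np.array([np.cos(np.radians(th)),np.sin(np.radians(th))]),.152)
        print('shift/0.05',(r.T@(tgt-p)/.05).round(3))
E
python3 - <<'E'
from h import *
rep(322)
c,K,C=shot('wrist','w2.png')
for a in (7,97,187,277):print(np.round(proj(K,C,[W[0]+.062*np.cos(np.radians(a)),W[1]+.062*np.sin(np.radians(a)),.18])))
E
```

```text
t 11.47 pos [0.5516 0.002  0.2903] rad 0.0629 theta 320.6 phi+theta-180 -1.3 q6 -2.61 f [0.8 0.2 0. ] Mz(on tool) 0.04 tool f [-0.7 -0.5 -0. ]
shift/0.05 [-0.033  0.015  2.767]
[344. 299.]
[459. 299.]
[473. 183.]
[346. 183.]
```

View pics/w2.png

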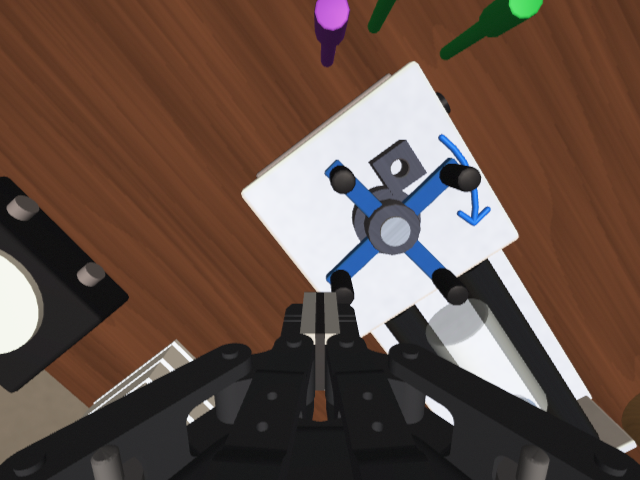

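The tool sits between the pegs at (343,180) and (344,295), and the socket at (400,165) is empty. I'll descend into the gap.

Request:
play_rows(series=[[0,[-0.02,0.02,0.8],[0,0,0]],[0,[0,0,0.8],[0,0,0]],[0,[0,0,0.75],[0,0,0]],[0,[0,0,0.4],[0,0,0]],[0,[0,0,0],[0,0,0]]])

```text
t: 12.15
tool_pos: [0.5508, 0.0035, 0.1523]
tool_rot: [1.376, -2.821, -0.003]
contact_force: [-0.1, -0.2, 0.9]
opening: 0.0001
grip_force: 0.0
```

Request:
play_rows(series=[[0,[0.087,0.003,0],[0,0,0.5]],[0,[0.087,0.003,0],[0,0,0.5]],[0,[0.087,0.003,0],[0,0,0.5]],[0,[0.087,0.003,0],[0,0,0.5]],[0,[0.087,0.003,0],[0,0,0.5]],[0,[0.087,0.003,0],[0,0,0.5]],[0,[0.087,0.003,0],[0,0,0.5]],[0,[0.087,0.003,0],[0,0,0.5]]])

```text
t: 13.15
tool_pos: [0.5279, -0.0167, 0.1568]
tool_rot: [-0.539, 3.083, -0.003]
contact_force: [10.4, 0.8, -6.6]
opening: -0.0001
grip_force: 4.9
```

```bash
python3 -c "
from h import *
rep()"
```

```text
t 13.15 pos [ 0.5279 -0.0167  0.1568] rad 0.0638 theta 292.9 phi+theta-180 3.1 q6 -2.09 f [10.4  0.8 -6.6] Mz(on tool) 0.63 tool f [-10.   -2.7   6.7]
```

Request:
play_rows(series=[[0,[0.087,0.005,0.02],[0,0,0.5]],[0,[0.087,0.005,0.02],[0,0,0.5]],[0,[0.087,0.005,0],[0,0,0.5]],[0,[0.087,0.005,0],[0,0,0.5]],[0,[0.087,0.005,0],[0,0,0.5]],[0,[0.087,0.005,0],[0,0,0.5]],[0,[0.087,0.005,0],[0,0,0.5]],[0,[0.087,0.005,0],[0,0,0.5]]])

```text
t: 14.15
tool_pos: [0.4945, -0.021, 0.1567]
tool_rot: [0.331, 3.109, -0.007]
contact_force: [8.5, -7.1, 0.1]
opening: -0.0004
grip_force: 4.9
```

```bash
python3 -c "
from h import *
rep()"
```

```text
t 14.15 pos [ 0.4945 -0.021   0.1567] rad 0.0636 theta 262.3 phi+theta-180 4.4 q6 -1.55 f [ 8.5 -7.1  0.1] Mz(on tool) 0.59 tool f [-9.8 -5.2  0.1]
```

Request:
play_rows(series=[[0,[0.087,0.005,0],[0,0,0.5]],[0,[0.087,0.005,0],[0,0,0.5]],[0,[0.087,0.005,0],[0,0,0.5]],[0,[0.087,0.005,0],[0,0,0.5]],[0,[0.087,0.005,0],[0,0,0.5]],[0,[0.087,0.005,0],[0,0,0.5]],[0,[0.087,0.005,0],[0,0,0.5]],[0,[0.087,0.005,0],[0,0,0.5]]])

```text
t: 15.15
tool_pos: [0.4629, -0.0051, 0.1565]
tool_rot: [1.177, 2.9, -0.007]
contact_force: [2.5, -11.4, 3.4]
opening: 0.0
grip_force: 4.8
```

```bash
python3 -c "
from h import *
rep()"
```

```text
t 15.15 pos [ 0.4629 -0.0051  0.1565] rad 0.0618 theta 229.6 phi+theta-180 3.8 q6 -0.97 f [  2.5 -11.4   3.4] Mz(on tool) 0.57 tool f [-9.8 -6.5 -3.3]
```

Request:
play_rows(series=[[0,[0.087,0.004,0],[0,0,0.5]],[0,[0.087,0.004,0],[0,0,0.5]],[0,[0.087,0.004,0],[0,0,0.5]],[0,[0.087,0.003,0],[0,0,0.5]],[0,[0.087,0.003,0],[0,0,0.5]],[0,[0.087,0.003,0],[0,0,0.5]],[0,[0.087,0.003,0],[0,0,0.5]],[0,[0.087,0.003,0],[0,0,0.5]]])

```text
t: 16.15
tool_pos: [0.4453, 0.0247, 0.1564]
tool_rot: [1.931, 2.463, -0.004]
contact_force: [-0.3, -12.1, 4.8]
opening: -0.0
grip_force: 6.2
```

```bash
cat >> h.py <<'E'
_rep=rep
def rep(th=None):
    _rep(th);o=ctrl.get_obs();r=R.from_rotvec(o['tool_rot']).as_matrix();p=(o['tool_pos']+.011*r[:,0])[:2]-W;f=o['contact_force'];print('M',(p[0]*f[1]-p[1]*f[0]).round(3))
E
python3 -c "
from h import *
rep()"
```

```text
t 16.15 pos [0.4453 0.0247 0.1564] rad 0.0602 theta 196.7 phi+theta-180 2.9 q6 -0.35 f [ -0.3 -12.1   4.8] Mz(on tool) 0.69 tool f [-11.8  -3.2  -4.7]
M 0.729
```

Request:
play_rows(series=[[0,[0.087,-0.003,0],[0,0,0.5]],[0,[0.087,-0.003,0],[0,0,0.5]],[0,[0.087,-0.003,0],[0,0,0.5]],[0,[0.087,0,0],[0,0,0.5]],[0,[0.087,0,0],[0,0,0.5]],[0,[0.087,0,0],[0,0,0.5]]])

```text
t: 16.9
tool_pos: [0.4441, 0.0496, 0.1565]
tool_rot: [2.398, 2.005, 0.001]
contact_force: [3.1, -17.2, 1.8]
opening: 0.0002
grip_force: 7.9
```

```bash
python3 -c "
from h import *
rep()"
```

```text
t 16.9 pos [0.4441 0.0496 0.1565] rad 0.0594 theta 172.6 phi+theta-180 2.8 q6 0.13 f [  3.1 -17.2   1.8] Mz(on tool) 0.99 tool f [-16.4   6.1  -1.5]
M 0.924
```

Request:
play_rows(series=[[0,[0.03,-0.01,0],[0,0,0.17]],[0,[0.03,-0.01,0],[0,0,0.17]],[0,[0.03,-0.01,0],[0,0,0.17]]])

```text
t: 17.27
tool_pos: [0.4446, 0.0534, 0.1565]
tool_rot: [2.464, 1.917, 0.004]
contact_force: [9.1, -21.1, -0.9]
opening: -0.0001
grip_force: 8.5
```

```bash
python3 -c "
from h import *
rep()"
```

```text
t 17.27 pos [0.4446 0.0534 0.1565] rad 0.0595 theta 169.0 phi+theta-180 3.2 q6 0.21 f [  9.1 -21.1  -0.9] Mz(on tool) 1.13 tool f [-18.2  14.    1.3]
M 0.975
```

Request:
play_rows(series=[[0,[0.03,-0.005,0],[0,0,0.17]],[0,[0.03,-0.005,0],[0,0,0.17]],[0,[0.03,-0.005,0],[0,0,0.17]]])

```text
t: 17.65
tool_pos: [0.4451, 0.0576, 0.1567]
tool_rot: [2.531, 1.828, 0.004]
contact_force: [8.3, -21.8, 1.2]
opening: 0.0001
grip_force: 8.8
```

```bash
python3 -c "
from h import *
rep()"
```

```text
t 17.65 pos [0.4451 0.0576 0.1567] rad 0.0599 theta 164.9 phi+theta-180 3.3 q6 0.29 f [  8.3 -21.8   1.2] Mz(on tool) 1.13 tool f [-18.1  14.8  -0.7]
M 0.968
```

Sideways friction is muddying the reading, so I'll back off, re-engage squarely and read again.

Request:
play_rows(series=[[0,[-0.1,0,0],[0,0,0]],[0,[-0.1,0,0],[0,0,0]],[0,[0,-0.03,0],[0,0,0]],[0,[0,0,0],[0,0,0]]])

```text
t: 18.15
tool_pos: [0.4355, 0.0545, 0.1519]
tool_rot: [-2.544, -1.843, -0.0]
contact_force: [-0.1, -0.1, -1.1]
opening: 0.0001
grip_force: 0.0
```

```bash
python3 -c "
from h import *
rep()
c,K,C=shot('scene')
cv2.imwrite('pics/s3.png',cv2.resize(c[140:340,250:480],None,fx=3,fy=3,interpolation=2))"
```

```text
t 18.15 pos [0.4355 0.0545 0.1519] rad 0.0686 theta 169.5 phi+theta-180 7.7 q6 0.27 f [-0.1 -0.1 -1.1] Mz(on tool) 0.01 tool f [-0.1 -0.   1.1]
M 0.007
```

View pics/s3.png

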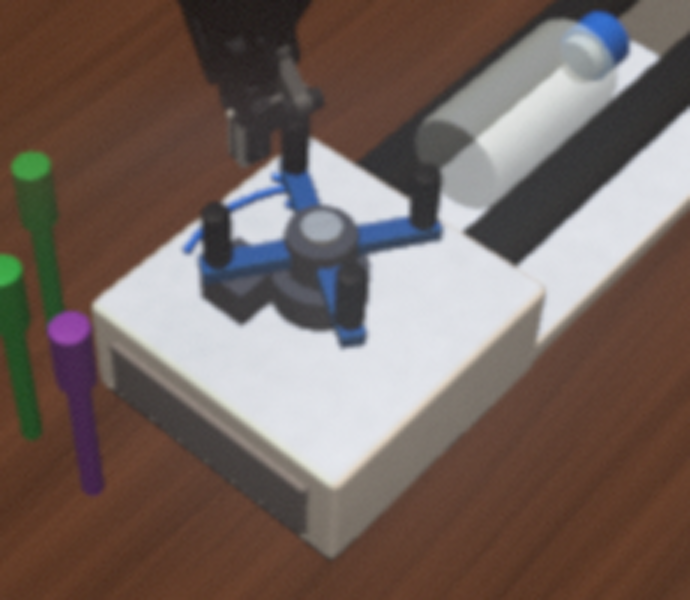

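The scene crop shows the tool clear of the peg, and the bottle and decoys undisturbed. The unloaded command sits at a radius of 68 mm, which is too far out. I'll move in and push squarely.

Request:
play_rows(series=[[0,[0,0.1,0],[0,0,0]],[0,[0.06,0,0],[0,0,0]],[0,[0.06,0,0],[0,0,0]],[0,[0.04,0,0],[0,0,0]]])

```text
t: 18.7
tool_pos: [0.4423, 0.0585, 0.1517]
tool_rot: [2.541, 1.841, -0.008]
contact_force: [-4.3, -12.3, 3.0]
opening: -0.0002
grip_force: 6.4
```

```bash
python3 -c "
from h import *
rep()
c,K,C=shot('scene')
for p in((367.3,229),(321.7,209),(392,196.5)):
    q=onz(K,C,*p,.18)[:2]-W;print(np.degrees(np.arctan2(q[1],q[0]))%360,np.hypot(*q))"
```

```text
t 18.7 pos [0.4423 0.0585 0.1517] rad 0.0629 theta 164.8 phi+theta-180 2.9 q6 0.29 f [ -4.3 -12.3   3. ] Mz(on tool) 0.82 tool f [-13.1  -0.2  -3. ]
M 0.821
322.672492884853 0.059244107493398666
232.17865317016594 0.0644620472971797
55.90447161721309 0.059354228020690306
```

Request:
play_rows(series=[[0,[0.03,0,0],[0,0,0]],[0,[0.03,0,0],[0,0,0]]])

```text
t: 19.0
tool_pos: [0.443, 0.0597, 0.1518]
tool_rot: [2.54, 1.839, -0.013]
contact_force: [-4.2, -14.3, 3.4]
opening: 0.0001
grip_force: 7.9
```

```bash
python3 -c "
from h import *
rep()"
```

```text
t 19.0 pos [0.443  0.0597 0.1518] rad 0.0626 theta 163.6 phi+theta-180 1.8 q6 0.29 f [ -4.2 -14.3   3.4] Mz(on tool) 0.93 tool f [-14.9   0.5  -3.3]
M 0.928
```

Request:
play_rows(series=[[0,[0.03,0,0],[0,0,0]],[0,[0.03,0,0],[0,0,0.1]]])

```text
t: 19.25
tool_pos: [0.4441, 0.0622, 0.1518]
tool_rot: [2.552, 1.82, -0.012]
contact_force: [-3.5, -15.8, 1.3]
opening: -0.0001
grip_force: 8.2
```

```bash
python3 -c "
from h import *
rep()"
```

```text
t 19.25 pos [0.4441 0.0622 0.1518] rad 0.0622 theta 161.1 phi+theta-180 0.1 q6 0.31 f [ -3.5 -15.8   1.3] Mz(on tool) 1.0 tool f [-16.1   1.9  -1.1]
M 0.98
```

Request:
play_rows(series=[[0,[0.04,0.002,0],[0,0,0.25]],[0,[0.04,0.002,0],[0,0,0.25]]])

```text
t: 19.5
tool_pos: [0.4455, 0.0658, 0.1518]
tool_rot: [2.615, 1.728, -0.013]
contact_force: [-4.4, -16.4, 2.2]
opening: -0.0
grip_force: 8.3
```

```bash
python3 -c "
from h import *
rep()"
```

```text
t 19.5 pos [0.4455 0.0658 0.1518] rad 0.0622 theta 157.5 phi+theta-180 0.6 q6 0.39 f [ -4.4 -16.4   2.2] Mz(on tool) 1.05 tool f [-16.9   2.4  -2.1]
M 1.022
```

Request:
play_rows(series=[[0,[0.04,0.002,0],[0,0,0.25]],[0,[0.04,0.002,0],[0,0,0.25]]])

```text
t: 19.75
tool_pos: [0.4472, 0.0694, 0.1518]
tool_rot: [2.674, 1.636, -0.013]
contact_force: [-6.0, -16.5, 3.3]
opening: 0.0
grip_force: 8.5
```

```bash
python3 -c "
from h import *
rep()"
```

```text
t 19.75 pos [0.4472 0.0694 0.1518] rad 0.0622 theta 153.9 phi+theta-180 0.9 q6 0.47 f [ -6.  -16.5   3.3] Mz(on tool) 1.09 tool f [-17.5   2.2  -3.1]
M 1.064
```

Request:
play_rows(series=[[0,[0.04,0.002,0],[0,0,0.25]],[0,[0.04,0.002,0],[0,0,0.25]]])

```text
t: 20.0
tool_pos: [0.449, 0.0728, 0.1518]
tool_rot: [2.729, 1.542, -0.014]
contact_force: [-6.0, -16.2, 4.1]
opening: 0.0003
grip_force: 8.6
```

```bash
python3 -c "
from h import *
rep()"
```

```text
t 20.0 pos [0.449  0.0728 0.1518] rad 0.0621 theta 150.3 phi+theta-180 1.4 q6 0.55 f [ -6.  -16.2   4.1] Mz(on tool) 1.06 tool f [-17.1   3.2  -3.9]
M 1.027
```

Request:
play_rows(series=[[0,[0.04,0.002,0],[0,0,0.25]],[0,[0.04,0.002,0],[0,0,0.25]]])

```text
t: 20.25
tool_pos: [0.4511, 0.0762, 0.1518]
tool_rot: [2.781, 1.446, -0.014]
contact_force: [-7.2, -16.0, 4.9]
opening: 0.0003
grip_force: 8.7
```

```bash
python3 -c "
from h import *
rep()"
```

```text
t 20.25 pos [0.4511 0.0762 0.1518] rad 0.0622 theta 146.7 phi+theta-180 1.7 q6 0.62 f [ -7.2 -16.    4.9] Mz(on tool) 1.08 tool f [-17.3   3.4  -4.7]
M 1.041
```

The steady torque is about 0.97 Nm once the jerk bias is taken off. I'll push a touch more, then back off and lift clear.

Request:
play_rows(series=[[0,[0.04,0.002,0],[0,0,0.25]],[0,[0.04,0.002,0],[0,0,0.25]]])

```text
t: 20.5
tool_pos: [0.4533, 0.0793, 0.1518]
tool_rot: [2.83, 1.348, -0.015]
contact_force: [-7.7, -16.1, 6.6]
opening: 0.0001
grip_force: 8.9
```

```bash
python3 -c "
from h import *
rep()"
```

```text
t 20.5 pos [0.4533 0.0793 0.1518] rad 0.0621 theta 143.1 phi+theta-180 2.1 q6 0.7 f [ -7.7 -16.1   6.6] Mz(on tool) 1.09 tool f [-17.4   4.2  -6.4]
M 1.04
```

Request:
play_rows(series=[[0,[-0.15,0,0],[0,0,0]],[0,[-0.15,0,0],[0,0,0]],[0,[0,0,-0.1],[0,0,0]],[0,[0,0,-0.6],[0,0,0]],[0,[0,0,-0.8],[0,0,0]],[0,[0,0,-0.8],[0,0,0]],[0,[0,0,0],[0,0,0]],[0,[0,0,0],[0,0,0]]])

```text
t: 21.5
tool_pos: [0.4454, 0.0716, 0.2665]
tool_rot: [-2.835, -1.354, 0.0]
contact_force: [0.5, -0.2, 0.0]
opening: 0.0002
grip_force: 0.0
```

```bash
python3 -c "
from h import *
rep()
c,K,C=shot('side');d,K2,C2=shot('scene')
cv2.imwrite('pics/end.png',np.hstack([c[100:470,220:460],d[100:470,60:560]]))"
```

```text
t 21.5 pos [0.4454 0.0716 0.2665] rad 0.0648 theta 152.8 phi+theta-180 11.7 q6 0.67 f [ 0.5 -0.2  0. ] Mz(on tool) -0.0 tool f [ 0.2  0.5 -0. ]
M -0.011
```

View pics/end.png

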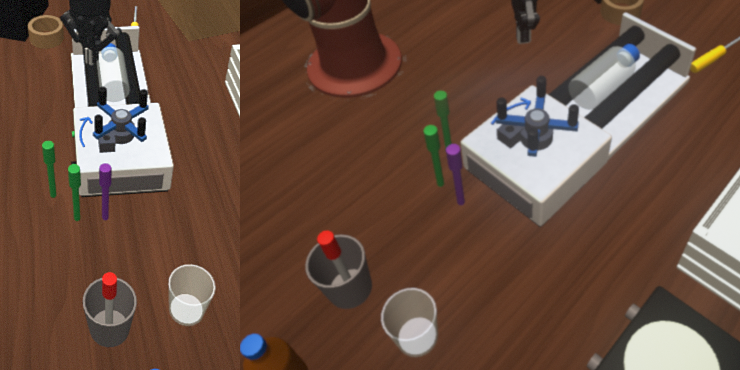

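The rod is in the upright pot, with its grip at (327,240). The bottle is on the rollers, the beaker hasn't moved, and the tool is clear of everything. I'll hand the job in.

```bash
python3 -c "
from station import ctrl
print(ctrl.finish_job())"
```

```text
the job is handed in; nothing more can be done
None
```

The job is handed in at about 21.5 s, with no verdict returned: the rod is in the upright grey pot, the wheel is wound clockwise to an estimated 0.97 Nm (force readings about 1.04 Nm less jerk bias; 0.85–1.15 is right), and the bottle and beaker are undisturbed.

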